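# Park a sleeve tray behind the lip of its sprung bay

### The job

Park the tray of honed sleeves in the low bay so that the machine's vibration cannot walk it off the worktop: lift its leading end by the round bar and lay that edge on the bay's lip while the other end still stands on the worktop, then push the tray in from the rear bar against the sprung back stop and set its rear end down behind the lip, flat on the bay's floor. The stop has only a few millimetres of travel and the bay is light sheet metal, so work by feel: neither ram the tray nor force it down on the lip, nor drive the stop solid; leave the things lying around where they are.

Things in the scene. Friction and masses are not known exactly. Their poses are not given: they have to be found in the camera images.
- tray: loose open tray of plain sheet steel, 180 mm long (its x, which points to the bay), 100 mm wide (y), 0.5 to 0.9 kg; origin at the middle of its underside, z up. Side walls 30 mm high, 54 mm over the last 34 mm at each end; end walls only 14 mm high. Eight sleeves, 17 mm thick, 30 mm high, sit fast in the middle 70 mm
- tray_lead_bar (a point): middle of the grip bar at the tray's leading end (nearer the bay): round, 10 mm thick, along the tray's y, 94 mm between the walls, 44 mm above the underside, 16 mm in from the end face, 36 mm free beside it towards the sleeves. Pinched by fingers that close along the tray's length, it lets the tray tilt about it. Axes as the tray's
- tray_rear_bar (a point): middle of the same bar at the tray's other end, away from the bay: 44 mm above the underside, 16 mm in from the rear end face. Axes as the tray's
- tray_lead_edge (a point): middle of the lower edge of the tray's leading end face, 16 mm ahead of and 44 mm below the lead bar. Axes as the tray's
- tray_rear_edge (a point): middle of the lower edge of the tray's rear end face, 16 mm behind and 44 mm below the rear bar. Axes as the tray's
- bay: bay of painted sheet metal fixed to the worktop, with its sprung stop; origin on the worktop below the lip's inner face; x level, pointing in, the way the tray goes; z up. Its floor, behind the lip, is 4 mm above the worktop, 106 mm wide between guide walls 46 mm high; flares at the entrance begin 32 mm ahead of the origin
- bay_lip (a point): middle of the lip's top edge at its inner face, 18 mm above the worktop (14 mm above the bay's floor), axes as the bay's. The lip is a steel bar right across the entrance, 8 mm thick: from x = -8 mm to 0
- backstop: rubber-faced plate of the bay's sprung back stop, 80 x 26 mm; origin at the middle of its face, 20 mm above the worktop; axes as the bay's. At rest the face stands 175 mm in from the lip's inner face. It yields from 3 N up, by 0.8 N/mm, and goes solid after 7.5 mm. The tray is 180 mm long: its rear end clears the lip after 5 mm, 2.5 mm before solid; then the stop holds it against the lip
- bay_shelf (a point): middle of the near lower edge of the shelf that roofs the far half of the bay: 104 mm in from the lip's inner face, 105 mm above the worktop; the tray's bars cannot be held from above beyond it. Two light things lie on it
- machine_vice: bystander: small black machine vice, 72 x 132 x 58 mm; origin at the middle of its underside; must stay where it is
- plug_gauge_1: bystander: double-ended plug gauge with a light grip, 110 mm long, 16 mm thick, lying; origin at the middle of its underside; must stay where it is
- plug_gauge_2: bystander: double-ended plug gauge with a black grip, 110 mm long, 16 mm thick, lying; origin at the middle of its underside; must stay where it is
- ring_gauge: bystander: knurled steel ring gauge, 46 mm across, 15 mm high; origin at the middle of its underside; must stay where it is
- v_block: bystander: steel V block, 45 x 44 x 34 mm; origin at the middle of its underside; must stay where it is
- washer: bystander: thick steel washer, 30 mm across, 8 mm high; origin at the middle of its underside; must stay where it is
- nut: bystander: steel hexagon nut, 25 mm across, 11 mm high; origin at the middle of its underside; must stay where it is

How it is judged:
On the way:
1. the tray's leading edge has been lifted over the lip while its rear end still stands on the worktop (x of tray_lead_edge in the frame of bay_lip between -0.004 and 0.08 m and height (world z) of tray_lead_edge above 0.014 m and height (world z) of tray_rear_edge below 0.012 m), for 0.1 s.
At the end, for the whole second after the job is handed in: the tray lies flat on the bay's floor (both lower edges within 3.5 mm of it, tilt under 0.03 rad), in line with the bay within 0.06 rad, its rear end face behind the lip's inner face (at most 4 mm from it), at rest and released (x of tray_rear_edge in the frame of bay_lip between -0.001 and 0.004 m and height (world z) of tray_rear_edge between 0.002 and 0.0075 m and height (world z) of tray_lead_edge between 0.002 and 0.0075 m and angle between tray_rear_edge's own z axis and vertical below 0.03 rad and angle between the x axis of tray_rear_edge and the x axis of bay_lip, either way round below 0.06 rad and linear speed of tray below 0.01 m/s); the robot touches nothing.
It fails at once if the tray pressed or knocked against the bay, its lip or its stop with more than 40 N (contact force between tray and bay above 40 N).
It fails at once if the sprung stop driven solid: the tray pressed on it with more than 16 N (contact force between tray and backstop above 16 N).
It fails at once if one of the bystanders (vice, gauges, V block, washer, nut) moved by more than 15 mm (distance of any of machine_vice, plug_gauge_1, plug_gauge_2, ring_gauge, v_block, washer, nut from where it was at the start of the episode above 0.015 m).
It also fails if it takes over 67 s, if anything falls off the work surface, if the arm or the gripper's body presses on something with over 40 N, if the wrist force passes 120 N, or if a joint passes its speed limit or range.

### The arm

A 6-joint arm with a two-finger parallel gripper is mounted at the origin on a cart in front of the work surface, level with it; the furniture and walls round the work are solid. World frame = base frame: x ahead of the robot, y to its left, z up, the work surface at z = 0. Lengths are in m, angles in rad, forces in N, time in s.
With the tool pointing down it reaches from about 0.3 to 0.95 m from the base axis. Payload 3.1 kg.
Tool frame: the origin (TCP) lies at the very end of the fingers, on their centre line; the grasp point (between the pads) lies 19 mm behind it; z points along the fingers, y is the line along which they close (so a half turn about z gives the same grasp; the last joint's range is limited). The gripper opens to 85 mm and grips with 20 to 120 N. Pads are 22 mm wide; open, the fingers measure 114 mm over their backs; the gripper's body (76 mm by 85 mm) begins 54 mm behind the grasp point. The pads swing forward as they close: fully open they stand 13 mm farther back than shut.
Start: joints at [-0.07, 0.308, 1.634, -0, 1.2, -0.07], TCP at [0.625, -0, 0.231] pointing down, gripper open.
Joint ranges: [-3.06, 3.06], [-0.79, 1.96], [0.05, 2.63], [-1.19, 4.34], [0.05, 2.64], [-2.94, 2.94]. Speed limits (rad/s): [2.79, 2.79, 3.14, 3.14, 3.14, 3.14].

### API

Orientations are given as [roll, pitch, yaw] about the fixed x, y, z axes, in that order (R = Rz(yaw) Ry(pitch) Rx(roll)).
In Python, from workcell import env gives the robot as it stands.
- The arm moves only by the shell command python3 -m handwheel 'ROWS' [FORCE]. ROWS is JSON, a list of rows, each a list of 7 numbers: the shift along the tool's x, y, z in mm, then the turn, a rotation vector about the tool's x, y, z in rad, then the opening in per cent of the stroke, from 0 (shut) to 100 (fully open). A call has 1 to 10 rows; each row shifts and turns the commanded pose from where the row before left it, along the tool's axes as they then stand; what a row does not reach is not made up. A row lasts 1/12 s, in which the tool goes at most 41.7 mm and 7.16 degrees, less where a joint would pass 70% of its speed; a pose out of reach is approached as far as the arm can. A call with a gripper value outside its range is refused whole. The fingers move at their own pace and stop on an object; FORCE is the grip in N (left out, the last holds). Time passes only in rows, so rows that do not move let the fingers close. It gives the time, the measured TCP pose, the force, the opening and the grip force at its end, in the units of the state.
- env.read_state(): the state, without advancing time (a new reading comes with each control period).
- env.snapshot(name): name is "scene" or "side" or "wrist"; returns a dict with "image" (420x560x3 uint8, red, green, blue), "depth" (420x560 float32, m along the optical axis (not along the pixel's ray), 0 where there is no reading), "vertical_fov" (degrees; the focal length in pixels is half the picture's height over the tangent of half this angle, whatever the lens; pixels are square), "cx", "cy" (the principal point, pixels), "xyz" and "rotation" of the camera in the world; the wrist camera has in their place "mount" (4x4, takes a point from camera to tool coordinates, whose origin is the TCP and whose axes are the flange's). Camera axes: x right, y down, z forward; pixel columns grow to the right and rows downward; lengths in m; the calibration is good to about 2 mm. The wrist camera is an equidistant fisheye: a pixel r from the principal point sees the ray r / f radians off the axis. A picture is of the moment at which its call begins: read the wrist's pose just before it.
- env.sign_off(): hands the job in; it is judged then, once.
The state is a dict: "time": time; "joints": joint angles; "joint_vel": joint speeds; "tau": joint torques, N m; "ee_pos": TCP position; "tool_rot": TCP orientation; "force": force on the tool from outside, world axes, zero at the start; "wrist_torque": the same for the moment, N m; "grip_width": finger opening in m; "grip_force": force on a finger pad.
Only numpy, scipy, OpenCV 4.12 (cv2) and the standard library are available. Lean on these libraries where they do the work, as an engineer would, in place of code of your own. Each camera call takes 0.05 s, during which the arm holds its last target. There are 200 camera calls.

## Working session

There is one attempt and no reset: what is moved stays moved. The work goes in short steps, Python scripts to look and compute and a shell command to move; the robot and the scene stay as the last step left them, time stands still between calls to the robot, and variables do not carry over. Pictures are saved under pics/ and viewed, at most 10 in all, crops included, and the job is handed in when it is done.

```bash
mkdir -p pics; cat > h.py <<'E'
import numpy as np, cv2
from workcell import env
def snap(n,save=None):
    s=env.snapshot(n)
    if save: cv2.imwrite('pics/'+save+'.png',s['image'][:,:,::-1])
    return s
def cloud(s):
    h,w=s['depth'].shape; f=h/2/np.tan(np.radians(s['vertical_fov'])/2)
    v,u=np.mgrid[:h,:w]; d=s['depth']
    p=np.stack([(u-s['cx'])/f*d,(v-s['cy'])/f*d,d],-1)
    return p@np.array(s['rotation']).T+np.array(s['xyz'])
E
python3 - <<'E'
from h import *
for n in('scene','side'):
    s=snap(n,n+'0'); np.savez(n+'.npz',**s); print(n,s['xyz'],s['rotation'],s['vertical_fov'])
print(env.read_state())
E
```

```text
scene [-0.4154919  -0.67806601  0.79393683] [-2.13553905  0.00898612 -0.99183315] 45.02719017875636
side [ 0.49878871 -0.88974051  0.75737676] [-2.2485532  -0.01453608 -0.01146981] 46.68991152577513
{'time': 0.1, 'joints': array([-6.96609400e-02,  3.08960598e-01,  1.63508778e+00,  2.79547067e-05,
        1.19973399e+00, -6.96805215e-02]), 'joint_vel': array([-0.00048951, -0.00192235, -0.0028265 , -0.00136902,  0.00085569,
       -0.00063907]), 'tau': array([ 8.17496607e-05, -4.16405118e+01, -2.77644914e+01, -1.21622929e-04,
        4.01614045e-03,  3.27598855e-06]), 'ee_pos': array([6.24226125e-01, 5.93921137e-05, 2.30121784e-01]), 'tool_rot': array([-3.13941006e+00, -1.78423899e-04,  1.57080555e+00]), 'force': array([ 0.34908496, -0.39280782, -0.05309972]), 'wrist_torque': array([ 0.00488387, -0.03501853, -0.05181628]), 'grip_force': 0.0, 'grip_width': 0.08560736914366138}
```

View pics/scene0.png

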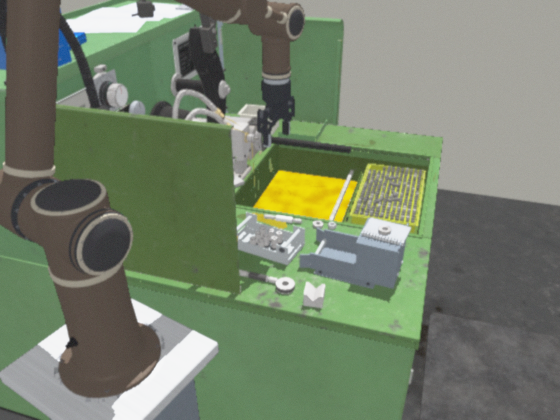

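View pics/side0.png

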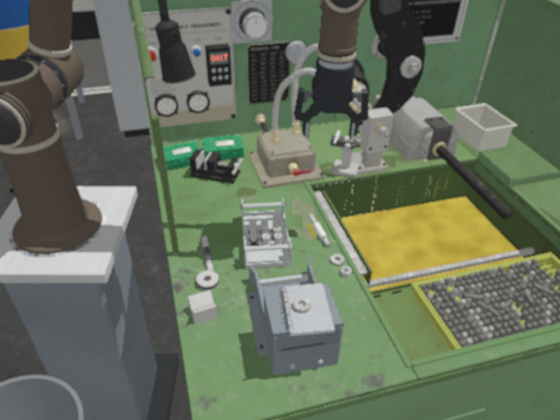

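The scene view shows the tray at (268,240), with the bay to the lower right at (360,245). In the side view the tray is at (265,232), with a bar at each end at (262,205) and (266,262). The bay is below it at (295,315), opening upward (away from the camera), and the gauges, V block and rings lie around both.

```bash
sed -i 's/^from workcell/from scipy.spatial.transform import Rotation as Ro\nfrom workcell/; s/np.array(s\[.rotation.\]).T/Ro.from_euler("xyz",s["rotation"]).as_matrix().T/' h.py
python3 - <<'E'
from h import *
for n in('scene','side'):
    s=dict(np.load(n+'.npz')); P=cloud(s)
    g=P.reshape(-1,3); c=s['image'].reshape(-1,3)
    m=(s['depth'].ravel()>0)&(g[:,0]>.2)&(g[:,0]<.9)&(g[:,1]>-.5)&(g[:,1]<.35)&(g[:,2]<.2)&(g[:,2]>-.05)
    print(n,m.sum(), np.median(g[m,2]))
    # top-down orthographic map, 1mm/px, x right, y up ; colour and height
    H=np.full((850,700),-1.); C=np.zeros((850,700,3),np.uint8)
    o=np.argsort(g[m,2]); q=g[m][o]; i=((.35-q[:,1])*1000).astype(int); j=((q[:,0]-.2)*1000).astype(int)
    C[i,j]=c[m][o]; H[i,j]=q[:,2]
    hh=cv2.applyColorMap(np.clip((H+.01)*255/.13,0,255).astype(np.uint8),cv2.COLORMAP_JET); hh[H<-.5]=0
    k=np.ones((3,3)); v=np.hstack([cv2.dilate(C[:,:,::-1],k),cv2.dilate(hh,k)])[150:850, :]
    v=np.hstack([v[:,:500],v[:,700:1200]])
    cv2.imwrite(f'pics/top_{n}.png',cv2.resize(v,(800,560)))
E
```

```text
scene 33517 0.0032525220397585652
side 62070 0.0005829166936248686
```

View pics/top_side.png

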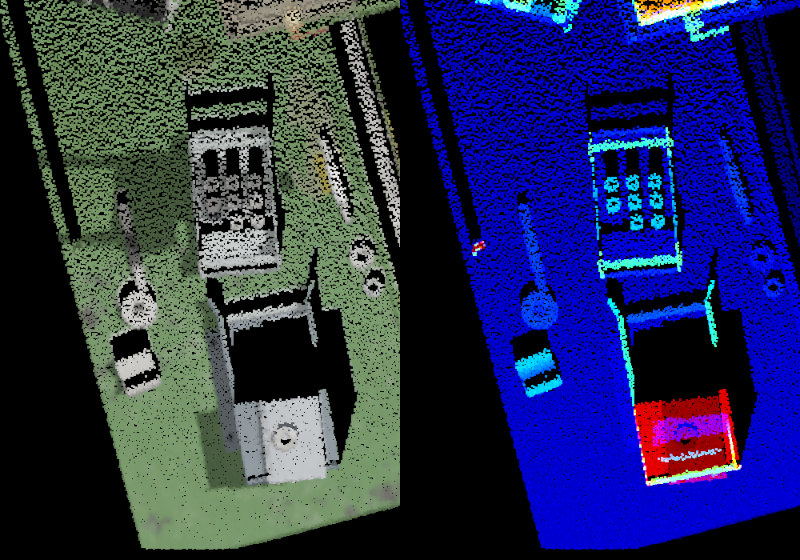

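The top-down map (0.8 px/mm; x = 0.2+u/800, y = 0.2−v/800) shows the tray at (235,205), with its lead bar near (240,265). The bay's lip is near (270,310) and its axis is yawed to about −80°. Next I'll fit these accurately.

```bash
python3 - <<'E'
from h import *
def fit(p):
    # line fit xy
    vx,vy,x,y=cv2.fitLine(p[:,:2].astype(np.float32),cv2.DIST_HUBER,0,.001,.001).ravel(); 
    return np.degrees(np.arctan2(vy,vx))
for n in('scene','side'):
    s=dict(np.load(n+'.npz')); g=cloud(s).reshape(-1,3)[s['depth'].ravel()>0]
    def box(x0,x1,y0,y1,z0,z1): 
        return g[(g[:,0]>x0)&(g[:,0]<x1)&(g[:,1]>y0)&(g[:,1]<y1)&(g[:,2]>z0)&(g[:,2]<z1)]
    w=box(.25,.43,-.25,-.05,-.03,.03); 
    t=box(.3,.43,.05,.15,-.02,.02); print(n,'table z',np.median(t[:,2]),len(t))
    for nm,b in dict(lead=(.445,.56,-.155,-.11,.046,.07),rear=(.43,.555,-.0,.04,.046,.07)).items():
        p=box(*b)
        if len(p)<8: print(nm,len(p)); continue
        print(nm,len(p),'ang',fit(p),'mean',p.mean(0),'min',p.min(0),'max',p.max(0),'x pct',np.percentile(p[:,2],[10,50,90]))
    for nm,b in dict(lip=(.47,.6,-.215,-.17,.013,.024),tw=(.4,.6,-.2,.05,.026,.034),gL=(.44,.53,-.40,-.18,.04,.05),gR=(.57,.65,-.40,-.1,.04,.05),shelf=(.45,.7,-.5,-.2,.10,.12)).items():
        p=box(*b)
        if len(p)<8: print(nm,len(p)); continue
        print(nm,len(p),'ang',fit(p),'mean',p.mean(0),'min',p.min(0),'max',p.max(0))
    pn=box(.15,.35,-.2,.2,.05,.8); 
    if len(pn): print('panel',len(pn),pn.min(0),pn.max(0))
E
```

```text
scene table z nan 0
lead 123 ang 2.8349106 mean [ 0.4937531  -0.12442683  0.04967362] min [ 0.44514745 -0.14288969  0.0460948 ] max [ 0.55140059 -0.11028617  0.05723271] x pct [0.04671863 0.0492675  0.05342145]
rear 84 ang 6.9413447 mean [0.5042239  0.02318939 0.04889986] min [0.43716097 0.00373529 0.04606264] max [0.5369652  0.03940606 0.05543296] x pct [0.04634461 0.04861946 0.05223803]
lip 141 ang 5.6144423 mean [ 0.54775644 -0.19108615  0.018321  ] min [ 0.47016576 -0.21478578  0.01300375] max [ 0.58896376 -0.1703292   0.02392962]
tw 472 ang -50.528984 mean [ 0.49709075 -0.07652706  0.02991722] min [ 0.43375879 -0.19981419  0.02601648] max [0.5875505  0.03307823 0.03399525]
gL 297 ang -79.8519 mean [ 0.48947058 -0.30028742  0.04459416] min [ 0.46520093 -0.39882554  0.0400168 ] max [ 0.52741319 -0.18122015  0.0499937 ]
gR 114 ang -81.91998 mean [ 0.58957774 -0.23045055  0.04434189] min [ 0.57747753 -0.38916176  0.04007691] max [ 0.61980719 -0.15252146  0.04961042]
shelf 1229 ang -30.45825 mean [ 0.54175576 -0.34917575  0.11275538] min [ 0.48637766 -0.40214591  0.1002705 ] max [ 0.
[... 661 characters left out ...]
5601  0.02389885]
tw 398 ang -46.55485 mean [ 0.49830356 -0.06022024  0.0306309 ] min [ 0.43845735 -0.19961837  0.02600946] max [0.59125761 0.0289411  0.03399985]
gL 170 ang -80.876175 mean [ 0.48772022 -0.27225251  0.04497234] min [ 0.46543167 -0.39987721  0.04001791] max [ 0.52977825 -0.180068    0.04997297]
gR 205 ang -87.02963 mean [ 0.59567627 -0.31438973  0.04498776] min [ 0.57075355 -0.39443902  0.04013094] max [ 0.62498757 -0.15610472  0.04995732]
shelf 3092 ang -20.143099 mean [ 0.55811113 -0.3548917   0.1134228 ] min [ 0.49328714 -0.40576409  0.1004123 ] max [ 0.62496732 -0.28740888  0.1199729 ]
panel 1786 [ 0.20951088 -0.11891162  0.05002301] [0.34980513 0.19998642 0.42279909]
  return _methods._mean(a, axis=axis, dtype=dtype,
  ret = ret.dtype.type(ret / rcount)
```

```bash
python3 - <<'E'
from h import *
s=dict(np.load('scene.npz')); P=cloud(s)
for uv in [(60,120),(225,130),(235,280),(150,200),(232,210),(100,130)]:print(uv,P[uv[1],uv[0]].round(3))
s=env.snapshot('wrist'); print(s['mount'],s['vertical_fov'])
# bay line fits via side
for n in('scene','side'):
    s=dict(np.load(n+'.npz')); g=cloud(s).reshape(-1,3)[s['depth'].ravel()>0]
    def box(x0,x1,y0,y1,z0,z1): return g[(g[:,0]>x0)&(g[:,0]<x1)&(g[:,1]>y0)&(g[:,1]<y1)&(g[:,2]>z0)&(g[:,2]<z1)]
    for nm,b in dict(L=(.44,.53,-.40,-.2,.043,.05),R=(.57,.65,-.40,-.2,.043,.05)).items():
        p=box(*b); vx,vy,x,y=cv2.fitLine(p[:,:2].astype(np.float32),cv2.DIST_HUBER,0,.001,.001).ravel(); print(n,nm,len(p),np.degrees(np.arctan2(vy,vx)),'x at y=-.2:',x+(-.2-y)*vx/vy,'at -.3',x+(-.3-y)*vx/vy)
E
```

```text
(60, 120) [0.188 0.269 0.391]
(225, 130) [ 0.287 -0.102  0.415]
(235, 280) [ 0.288 -0.101  0.045]
(150, 200) [0.235 0.081 0.228]
(232, 210) [ 0.288 -0.106  0.236]
(100, 130) [0.212 0.173 0.381]
[[ 2.16370155e-04 -9.45021941e-01 -3.27006857e-01  8.31070087e-02]
 [ 9.99999934e-01  2.99956076e-04 -2.05178978e-04 -1.56896921e-03]
 [ 2.91986330e-04 -3.27006791e-01  9.45021943e-01 -1.43518470e-01]
 [ 0.00000000e+00  0.00000000e+00  0.00000000e+00  1.00000000e+00]] 65.70646984690485
scene L 203 -80.18275 x at y=-.2: 0.47204074 at -.3 0.48934475
scene R 63 -85.036705 x at y=-.2: 0.5878902 at -.3 0.5965745
side L 141 -80.942024 x at y=-.2: 0.47598276 at -.3 0.49192494
side R 128 -86.81595 x at y=-.2: 0.59055966 at -.3 0.5961226
```

```bash
python3 -m handwheel '[[-16,-16,0,0,0,0,100],[-16,-16,0,0,0,0,100],[-20,-20,0,0,0,0,100],[-25,-25,0,0,0,0.1,100],[-20,-20,0,0,0,0.1,100],[-15,-20,0,0,0,0.1,100],[0,0,10,0,0,0.1,100],[0,0,10,0,0,0.1,100],[0,0,0,0,0,0.1,100]]'
```

```text
time: 0.9
ee_pos: [0.5014, -0.1056, 0.2092]
tool_rot: [-3.138, 0.001, 0.965]
force: [-0.0, -0.3, -0.6]
grip_width: 0.0852
grip_force: 0.0
```

```bash
python3 -m handwheel '[[0,0,0,0,0,0.12,100],[0,0,0,0,0,0.12,100],[0,0,0,0,0,0.12,100],[0,0,0,0,0,0.12,60],[0,0,0,0,0,0.12,41],[0,0,0,0,0,0.12,41],[0,0,0,0,0,0.12,41],[0,0,0,0,0,0.06,41],[0,0,0,0,0,0,41],[0,0,0,0,0,0,41]]'
cat >> h.py <<'E'
def wcloud(save=None):
    t=env.read_state(); s=snap('wrist',save); h,w=s['depth'].shape
    f=h/2/np.tan(np.radians(s['vertical_fov'])/2); v,u=np.mgrid[:h,:w]
    x=u-s['cx'];y=v-s['cy'];r=np.hypot(x,y)+1e-9;th=r/f;d=s['depth']
    p=np.stack([x/r*np.tan(th)*d,y/r*np.tan(th)*d,d],-1)
    M=np.array(s['mount']); p=p@M[:3,:3].T+M[:3,3]
    return s,p@Ro.from_euler('xyz',t['tool_rot']).as_matrix().T+t['ee_pos']
def topmap(P,img,d,x0,x1,y0,y1,name,sc=2):
    m=(d>0)&(P[...,0]>x0)&(P[...,0]<x1)&(P[...,1]>y0)&(P[...,1]<y1)&(P[...,2]<.13)
    q=P[m];c=img[m];o=np.argsort(q[:,2]);q=q[o];W=int((x1-x0)*1000*sc)+1;H=int((y1-y0)*1000*sc)+1
    i=((y1-q[:,1])*1000*sc).astype(int);j=((q[:,0]-x0)*1000*sc).astype(int)
    C=np.zeros((H,W,3),np.uint8);C[i,j]=c[o][:,::-1];Z=np.zeros((H,W),np.uint8);Z[i,j]=np.clip((q[:,2]+.01)*255/.08,0,255)
    cv2.imwrite('pics/'+name+'.png',np.hstack([C,cv2.applyColorMap(Z,cv2.COLORMAP_JET)]))
E
python3 - <<'E'
from h import *
s,P=wcloud('w1'); np.savez('w1.npz',P=P,im=s['image'],d=s['depth'])
topmap(P,s['image'],s['depth'],.42,.62,-.28,.02,'w1top')
E
```

```text
time: 1.73
ee_pos: [0.5033, -0.1056, 0.211]
tool_rot: [-3.141, 0.0, 0.072]
force: [0.2, -0.2, -1.3]
grip_width: 0.0348
grip_force: 0.0
```

View pics/w1.png

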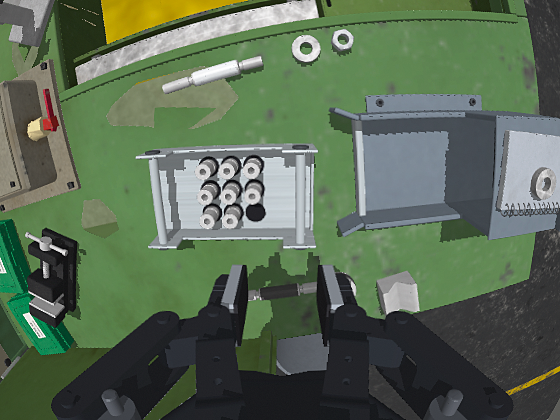

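View pics/w1top.png

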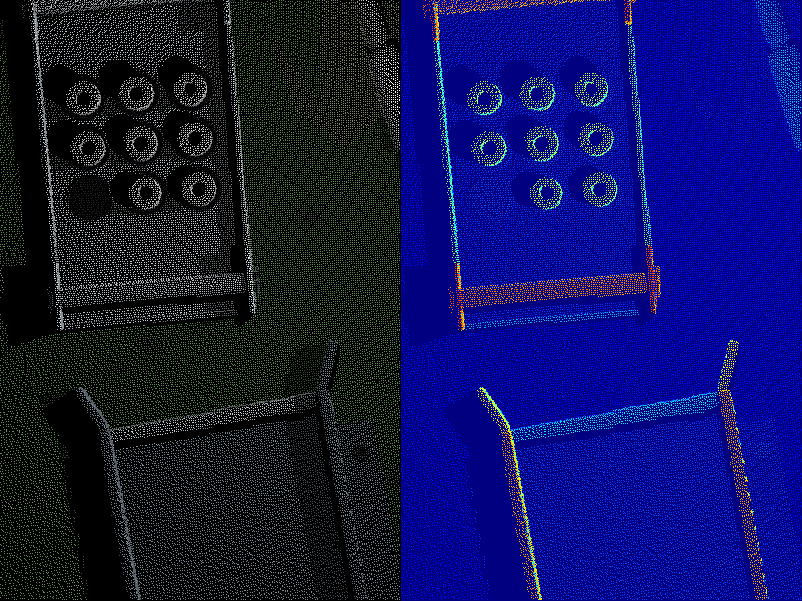

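The wrist picture shows the tray with its rear bar at column 157 and lead bar at column 300. The lip is at column 362, rows 120–215. The top map (2 px/mm) puts the lead bar at about (150,287) and the lip from (112,432) to (320,398). Now the numeric fits.

```bash
cat > fit.py <<'E'
import sys
from h import *
def fl(p): 
    vx,vy,x,y=cv2.fitLine(p[:,:2].astype(np.float32),cv2.DIST_HUBER,0,.0005,.001).ravel(); return np.degrees(np.arctan(vy/vx)),vx,vy,x,y
def fits(P,d,B):
    g=P[(d>0)]
    for nm,b in B.items():
        p=g[(g[:,0]>b[0])&(g[:,0]<b[1])&(g[:,1]>b[2])&(g[:,1]<b[3])&(g[:,2]>b[4])&(g[:,2]<b[5])]
        a,vx,vy,x,y=fl(p); t=(p[:,:2]-[x,y])@[vx,vy]; n=(p[:,:2]-[x,y])@[-vy,vx]
        lo,hi=np.percentile(t,[.5,99.5]); print(nm,len(p),'ang %.2f'%a,'ends',(np.array([x,y])+np.outer([lo,hi],[vx,vy])).round(4).tolist(),'perp',np.percentile(n,[2,50,98]).round(4),'z',np.percentile(p[:,2],[50,98]).round(4))
E
python3 - <<'E'
from fit import *
z=np.load('w1.npz');fits(z['P'],z['d'],dict(lead=(.448,.542,-.135,-.11,.043,.052),rear=(.435,.535,.0,.04,.043,.052),lip=(.475,.58,-.21,-.17,.015,.021),L=(.47,.51,-.285,-.205,.03,.05),R=(.58,.62,-.285,-.205,.03,.05),wl=(.43,.46,-.10,-.01,.025,.035),wr=(.52,.56,-.1,-.01,.025,.035),table=(.43,.45,-.27,-.15,-.02,.02)))
E
```

```text
lead 979 ang 3.95 ends [[0.4494, -0.1276], [0.5415, -0.1212]] perp [-0.0057 -0.0002  0.0099] z [0.049  0.0511]
rear 923 ang 5.11 ends [[0.4365, 0.0162], [0.5343, 0.0249]] perp [-0.0143 -0.0003  0.0117] z [0.0488 0.0512]
lip 717 ang 10.14 ends [[0.4751, -0.1981], [0.5778, -0.1798]] perp [-0.0049 -0.0001  0.0035] z [0.0188 0.0205]
L 736 ang -79.34 ends [[0.4757, -0.2053], [0.4905, -0.284]] perp [-0.0053  0.      0.0011] z [0.0454 0.0483]
R 470 ang -79.63 ends [[0.5875, -0.206], [0.6018, -0.2843]] perp [-0.0033  0.0001  0.0029] z [0.0468 0.0483]
wl 440 ang -84.52 ends [[0.4385, -0.0108], [0.447, -0.0991]] perp [-0.0019  0.0006  0.0188] z [0.0303 0.0349]
wr 468 ang -85.05 ends [[0.534, -0.0105], [0.5416, -0.0992]] perp [-0.0175  0.0008  0.0033] z [0.0307 0.0348]
table 1363 ang -89.69 ends [[0.4395, -0.1508], [0.4402, -0.2695]] perp [-0.0093 -0.0001  0.0097] z [0.0011 0.0025]
```

```bash
python3 -m handwheel '[[-8,19,0,0,0,-0.015,41],[0,0,30,0,0,0,41],[0,0,35,0,0,0,41],[0,0,35,0,0,0,41],[0,0,30,0,0,0,41],[0,0,25,0,0,0,41],[0,0,15,0,0,0,41],[0,0,10,0,0,0,41],[0,0,4,0,0,0,41],[0,0,0,0,0,0,41]]'
```

```text
time: 2.62
ee_pos: [0.4966, -0.125, 0.0267]
tool_rot: [-3.141, 0.001, 0.086]
force: [0.8, -1.0, -0.5]
grip_width: 0.035
grip_force: 0.0
```

```bash
python3 -m handwheel '[[0,0,0,0,0,0,0],[0,0,0,0,0,0,0],[0,0,0,0,0,0,0],[0,0,0,0,0,0,0],[0,0,0,0,0,0,0],[0,0,0,0,0,0,0]]' 60
```

```text
time: 3.12
ee_pos: [0.4982, -0.1254, 0.0287]
tool_rot: [3.141, -0.003, 0.086]
force: [-0.5, 0.4, 6.7]
grip_width: 0.0074
grip_force: 58.8
```

```bash
python3 -m handwheel '[[0,0,-4,0,0,0,0],[0,0,-5,0,0,0,0],[0,0,-5,0,0,0,0],[0,0,0,0,0,0,0],[0,0,0,0,0,0,0]]' 60
python3 - <<'E'
from h import *
s,P=wcloud('w2')
E
```

```text
time: 3.53
ee_pos: [0.4965, -0.1254, 0.0412]
tool_rot: [3.141, 0.001, 0.087]
force: [-0.5, -0.5, -5.8]
grip_width: 0.0079
grip_force: 58.4
```

View pics/w2.png

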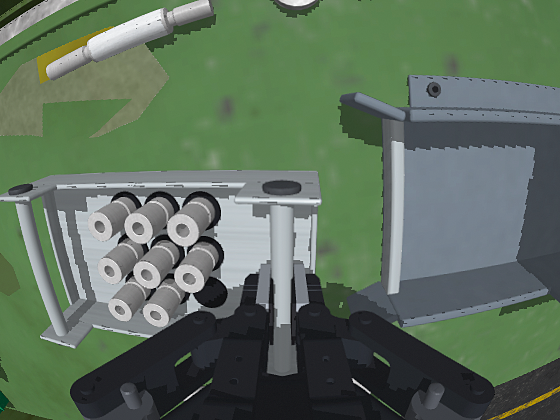

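The tray is held: the lead bar is between the pads at (285,290), the lead end is up, and the lip is ahead at column 395. Next I'll lift more, turn 0.092 rad into line and shift 21 mm sideways.

```bash
python3 -m handwheel '[[0,0,-7,0,0,0,0],[0,0,-7,0,0,0,0],[0,0,0,0,0,-0.046,0],[0,0,0,0,0,-0.046,0],[5,0,0,0,0,0,0],[6,0,0,0,0,0,0],[6,0,0,0,0,0,0],[4,0,0,0,0,0,0],[0,0,0,0,0,0,0]]' 60
python3 - <<'E'
from fit import *
s,P=wcloud('w3');np.savez('w3.npz',P=P,im=s['image'],d=s['depth'])
topmap(P,s['image'],s['depth'],.42,.62,-.28,.02,'w3top')
E
```

```text
time: 4.33
ee_pos: [0.5192, -0.1214, 0.0555]
tool_rot: [3.141, -0.002, 0.178]
force: [-0.5, -0.1, -4.2]
grip_width: 0.0082
grip_force: 58.4
```

View pics/w3top.png

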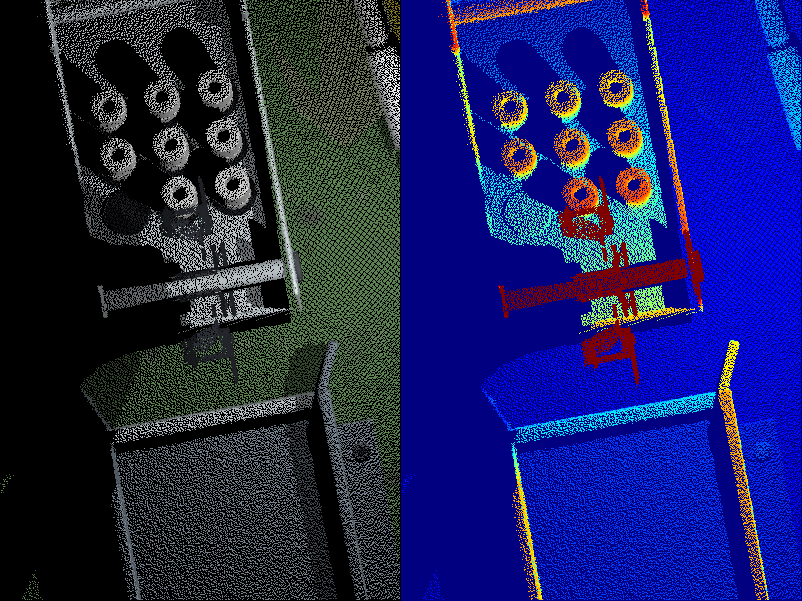

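The tray is aligned with the bay to within what I can see: the lead bar is centred near (197,284), and the lip runs (112,432) to (315,398). A numeric check follows.

```bash
python3 - <<'E'
from fit import *
z=np.load('w3.npz');fits(z['P'],z['d'],dict(bar=(.472,.56,-.145,-.105,.068,.082),wr=(.53,.565,-.1,.0,.03,.065),wl=(.44,.463,-.08,.0,.03,.06),lip=(.478,.575,-.21,-.17,.015,.021),L=(.47,.51,-.285,-.205,.03,.05),R=(.58,.62,-.285,-.205,.03,.05)))
E
```

```text
bar 4137 ang 11.36 ends [[0.4715, -0.132], [0.5598, -0.1143]] perp [-0.015   0.0001  0.0144] z [0.0755 0.0809]
wr 4716 ang -73.31 ends [[0.5294, -0.0075], [0.5576, -0.1013]] perp [-0.0167 -0.0019  0.0163] z [0.045  0.0544]
wl 1015 ang -79.27 ends [[0.447, -0.0004], [0.459, -0.0634]] perp [-0.0021  0.0001  0.0012] z [0.0375 0.0575]
lip 1742 ang 10.40 ends [[0.4787, -0.1974], [0.5747, -0.1798]] perp [-0.0042  0.0002  0.0033] z [0.0188 0.0202]
L 1695 ang -80.22 ends [[0.4777, -0.2116], [0.4903, -0.2845]] perp [-0.0044 -0.0001  0.001 ] z [0.0409 0.0477]
R 1395 ang -79.53 ends [[0.5888, -0.2052], [0.6034, -0.2842]] perp [-0.0043 -0.0002  0.0014] z [0.0466 0.0483]
```

```bash
python3 -m handwheel '[[0,6,0,0,0,0,0],[0,8,0,0,0,0,0],[0,8,0,0,0,0,0],[0,8,0,0,0,0,0],[0,6,0,0,0,0,0],[0,0,0,0,0,0,0]]' 60
python3 -m handwheel '[[0,6,0,0,0,0,0],[0,8,0,0,0,0,0],[0,8,0,0,0,0,0],[0,8,0,0,0,0,0],[0,6,0,0,0,0,0],[0,0,0,0,0,0,0]]' 60
```

```text
time: 4.88
ee_pos: [0.5246, -0.1591, 0.0556]
tool_rot: [3.14, -0.001, 0.177]
force: [-0.4, -0.7, -5.0]
grip_width: 0.0077
grip_force: 58.5
time: 5.38
ee_pos: [0.5311, -0.1943, 0.0556]
tool_rot: [3.14, -0.001, 0.177]
force: [0.4, -0.2, -5.4]
grip_width: 0.0077
grip_force: 58.6
```

```bash
python3 -m handwheel '[[0,6,0,0,0,0,0],[0,8,0,0,0,0,0],[0,6,0,0,0,0,0],[0,0,3,0,0,0,0],[0,0,2,0,0,0,0],[0,0,0,0,0,0,0]]' 60
python3 -m handwheel '[[0,0,1,0,0,0,0],[0,0,0,0,0,0,0]]' 60
python3 -m handwheel '[[0,0,1,0,0,0,0],[0,0,0,0,0,0,0]]' 60
```

```text
time: 5.88
ee_pos: [0.5351, -0.2137, 0.0518]
tool_rot: [3.139, -0.002, 0.178]
force: [-1.4, -2.4, 2.1]
grip_width: 0.0074
grip_force: 59.4
time: 6.05
ee_pos: [0.5352, -0.2137, 0.0517]
tool_rot: [3.138, -0.002, 0.179]
force: [-3.5, -2.9, 7.3]
grip_width: 0.0074
grip_force: 60.1
time: 6.22
ee_pos: [0.5353, -0.2142, 0.0514]
tool_rot: [3.137, -0.002, 0.179]
force: [-4.2, -3.4, 10.4]
grip_width: 0.0078
grip_force: 60.4
```

```bash
python3 -m handwheel '[[0,0,-1.5,0,0,0,0],[0,0,0,0,0,0,0],[0,0,0,0,0,0,41],[0,0,0,0,0,0,41],[0,0,0,0,0,0,41],[0,0,0,0,0,0,41]]' 60
python3 -m handwheel '[[0,0,-10,0,0,0,41],[0,0,-30,0,0,0,41],[0,0,-40,0,0,0,41],[0,-40,-30,0,0,0,41],[0,-40,-20,0,0,0,41],[0,-20,0,0,0,0,41],[0,0,0,0,0,0,41],[0,0,0,0,0,0,41]]' 60
python3 - <<'E'
from fit import *
s,P=wcloud('w4');np.savez('w4.npz',P=P,im=s['image'],d=s['depth'])
topmap(P,s['image'],s['depth'],.42,.62,-.28,.02,'w4top')
E
```

```text
time: 6.72
ee_pos: [0.5335, -0.2113, 0.0492]
tool_rot: [-3.14, 0.001, 0.178]
force: [1.5, -0.6, 1.1]
grip_width: 0.035
grip_force: 0.0
time: 7.38
ee_pos: [0.5179, -0.122, 0.1742]
tool_rot: [3.141, -0.001, 0.18]
force: [0.0, 0.0, 0.2]
grip_width: 0.035
grip_force: 0.0
```

View pics/w4.png

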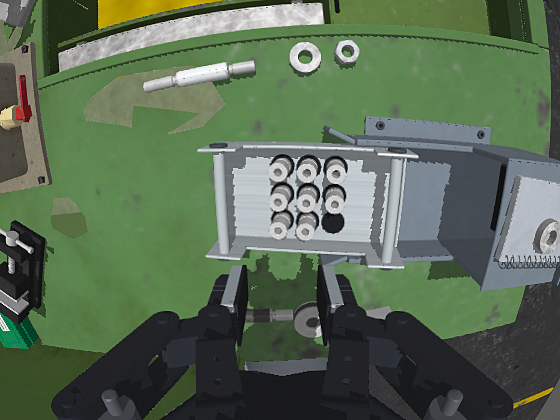

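The tray's lead end is now in the entrance, resting on the lip. The lead bar is at column 390 and the rear bar at (222,200). Now I'll measure the rear bar.

```bash
python3 - <<'E'
from fit import *
z=np.load('w4.npz')
d=np.array([.178,-.984]);e=np.array([.984,.178]);P=z['P'].copy()
r=P[...,:2]-[.5296,-.193]; P[...,0]=r@d; P[...,1]=r@e   # bay frame
# in bay frame fitLine over y: bars run along y
fits(P,z['d'],dict(rear=(-.145,-.11,-.042,.042,.042,.056),lead=(.0,.035,-.042,.042,.055,.085),wl=(-.10,.0,-.055,-.04,.03,.06),wr=(-.10,0,.04,.055,.03,.06)))
E
```

```text
rear 1038 ang -89.93 ends [[-0.1241, 0.0418], [-0.124, -0.0415]] perp [-0.0053  0.0002  0.0043] z [0.0508 0.0527]
lead 1078 ang 89.94 ends [[0.02, -0.0413], [0.0201, 0.0417]] perp [-0.0057  0.      0.0034] z [0.0718 0.0737]
wl 889 ang -0.20 ends [[-0.0991, -0.0468], [-0.0004, -0.0471]] perp [-0.007  -0.      0.0008] z [0.039  0.0492]
wr 624 ang 0.73 ends [[-0.0994, 0.0489], [-0.0003, 0.0502]] perp [-0.0025 -0.0001  0.0044] z [0.0418 0.0498]
```

```bash
python3 -m handwheel '[[0,-27,0,0,0,0,41],[0,-27,20,0,0,0,41],[0,0,35,0,0,0,41],[0,0,35,0,0,0,41],[0,0,25,0,0,0,41],[0,0,16,0,0,0,41],[0,0,10,0,0,0,41],[0,0,4,0,0,0,41],[0,0,0,0,0,0,41]]' 60
python3 -m handwheel '[[0,0,0,0,0,0,0],[0,0,0,0,0,0,0],[0,0,0,0,0,0,0],[0,0,0,0,0,0,0],[0,0,0,0,0,0,0],[0,0,0,0,0,0,0]]' 60
```

```text
time: 8.18
ee_pos: [0.5077, -0.0703, 0.0273]
tool_rot: [-3.141, 0.002, 0.177]
force: [-0.1, 1.1, 0.3]
grip_width: 0.0349
grip_force: 0.0
time: 8.68
ee_pos: [0.5095, -0.07, 0.0297]
tool_rot: [3.14, -0.003, 0.178]
force: [-0.8, -0.1, 5.8]
grip_width: 0.008
grip_force: 58.8
```

```bash
python3 -m handwheel '[[0,3,-1.5,0,0,0,0],[0,5,-2.5,0,0,0,0],[0,5,-2.5,0,0,0,0],[0,5,-2.5,0,0,0,0],[0,5,-2.5,0,0,0,0],[0,0,0,0,0,0,0]]' 60
python3 -m handwheel '[[0,4,-2,0,0,0,0],[0,5,-2.5,0,0,0,0],[0,5,-2.5,0,0,0,0],[0,5,-2.5,0,0,0,0],[0,5,-2.5,0,0,0,0],[0,0,0,0,0,0,0]]' 60
```

```text
time: 9.18
ee_pos: [0.5122, -0.0938, 0.0399]
tool_rot: [3.141, 0.0, 0.177]
force: [0.1, -1.0, -4.0]
grip_width: 0.008
grip_force: 58.4
time: 9.68
ee_pos: [0.5176, -0.1176, 0.0529]
tool_rot: [3.139, -0.002, 0.177]
force: [-0.9, -1.6, -1.4]
grip_width: 0.0077
grip_force: 58.5
```

```bash
python3 -m handwheel '[[0,4,0,0,0,0,0],[0,5,0,0,0,0,0],[0,5,0,0,0,0,0],[0,4,0,0,0,0,0],[0,0,0,0,0,0,0]]' 60
python3 -m handwheel '[[0,4,0,0,0,0,0],[0,5,0,0,0,0,0],[0,5,0,0,0,0,0],[0,4,0,0,0,0,0],[0,0,0,0,0,0,0]]' 60
```

```text
time: 10.1
ee_pos: [0.5205, -0.1348, 0.0523]
tool_rot: [3.14, -0.001, 0.178]
force: [0.9, 1.1, 1.7]
grip_width: 0.0075
grip_force: 58.8
time: 10.52
ee_pos: [0.5233, -0.1527, 0.0519]
tool_rot: [3.14, -0.001, 0.178]
force: [-0.3, -0.3, -0.7]
grip_width: 0.0078
grip_force: 58.9
```

```bash
python3 -m handwheel '[[0,4,0,0,0,0,0],[0,5,0,0,0,0,0],[0,5,0,0,0,0,0],[0,4,0,0,0,0,0],[0,0,0,0,0,0,0]]' 60
python3 -m handwheel '[[0,4,0,0,0,0,0],[0,5,0,0,0,0,0],[0,5,0,0,0,0,0],[0,4,0,0,0,0,0],[0,0,0,0,0,0,0]]' 60
python3 - <<'E'
from fit import *
s,P=wcloud('w5');np.savez('w5.npz',P=P,im=s['image'],d=s['depth'])
E
```

```text
time: 10.93
ee_pos: [0.5258, -0.1703, 0.0512]
tool_rot: [3.141, 0.001, 0.177]
force: [0.5, -0.6, -5.5]
grip_width: 0.0075
grip_force: 58.4
time: 11.35
ee_pos: [0.5298, -0.1881, 0.052]
tool_rot: [3.14, -0.001, 0.177]
force: [0.4, -0.3, -5.5]
grip_width: 0.0077
grip_force: 58.5
```

View pics/w5.png

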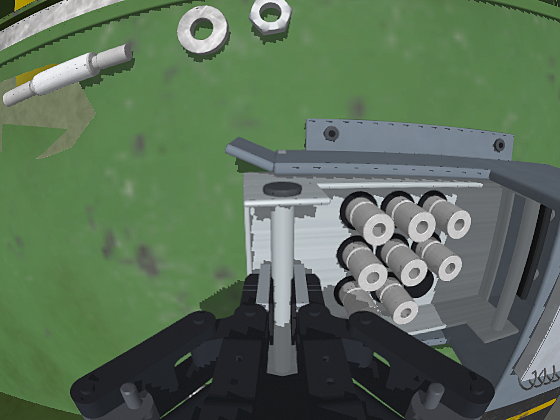

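The tray is inside the guide walls, with the rear bar pinched at (280,290) and the lead end under the shelf edge. I'll approach the stop slowly, watching the y force.

```bash
python3 -m handwheel '[[0,3,0,0,0,0,0],[0,4,0,0,0,0,0],[0,3,0,0,0,0,0],[0,0,0,0,0,0,0]]' 60
python3 -m handwheel '[[0,1.5,0,0,0,0,0],[0,1.5,0,0,0,0,0],[0,0,0,0,0,0,0],[0,0,0,0,0,0,0]]' 60
python3 -m handwheel '[[0,1,0,0,0,0,0],[0,1,0,0,0,0,0],[0,0,0,0,0,0,0],[0,0,0,0,0,0,0]]' 60
```

```text
time: 11.73
ee_pos: [0.5314, -0.1974, 0.052]
tool_rot: [3.141, -0.001, 0.178]
force: [-0.7, -0.4, -5.7]
grip_width: 0.008
grip_force: 58.5
time: 12.07
ee_pos: [0.5316, -0.1998, 0.0519]
tool_rot: [3.141, -0.0, 0.178]
force: [0.5, -0.5, -5.2]
grip_width: 0.0076
grip_force: 58.6
time: 12.4
ee_pos: [0.532, -0.2016, 0.0519]
tool_rot: [3.142, 0.0, 0.178]
force: [0.4, 0.9, -5.5]
grip_width: 0.0077
grip_force: 58.6
```

```bash
python3 -m handwheel '[[0,1,0,0,0,0,0],[0,1,0,0,0,0,0],[0,0,0,0,0,0,0],[0,0,0,0,0,0,0]]' 60 | sed -n 2,4p
python3 -m handwheel '[[0,1,0,0,0,0,0],[0,1,0,0,0,0,0],[0,0,0,0,0,0,0],[0,0,0,0,0,0,0]]' 60 | sed -n 2,4p
```

```text
ee_pos: [0.5324, -0.2037, 0.0519]
tool_rot: [3.141, -0.0, 0.178]
force: [0.4, -0.0, -5.3]
ee_pos: [0.5327, -0.2057, 0.0519]
tool_rot: [3.141, -0.0, 0.178]
force: [-0.2, 1.5, -5.3]
```

```bash
python3 -m handwheel '[[0,1,0,0,0,0,0],[0,0,0,0,0,0,0],[0,0,0,0,0,0,0]]' 60 | sed -n 2,4p
```

```text
ee_pos: [0.5329, -0.2066, 0.0519]
tool_rot: [3.141, -0.0, 0.178]
force: [0.0, 0.5, -5.7]
```

```bash
for i in 1; do python3 -m handwheel '[[0,1,0,0,0,0,0],[0,0,0,0,0,0,0],[0,0,0,0,0,0,0]]' 60 | sed -n 2,4p; python3 -m handwheel '[[0,1,0,0,0,0,0],[0,0,0,0,0,0,0],[0,0,0,0,0,0,0]]' 60 | sed -n 2,4p; done
```

```text
ee_pos: [0.533, -0.2074, 0.0519]
tool_rot: [-3.141, 0.0, 0.178]
force: [-1.0, 0.8, -6.1]
ee_pos: [0.5328, -0.2077, 0.0518]
tool_rot: [-3.14, 0.001, 0.178]
force: [-0.7, 4.3, -3.7]
```

```bash
python3 -m handwheel '[[0,-0.5,1.5,0,0,0,0],[0,-0.5,1.5,0,0,0,0],[0,-0.5,1.5,0,0,0,0],[0,-0.3,1,0,0,0,0],[0,0,0,0,0,0,0],[0,0,0,0,0,0,0]]' 60 | sed -n 2,4p
```

```text
ee_pos: [0.5326, -0.2059, 0.0462]
tool_rot: [-3.14, 0.001, 0.178]
force: [-1.1, 5.6, -2.9]
```

```bash
python3 -m handwheel '[[0,0,-1,0,0,0,0],[0,1,0,0,0,0,0],[0,1,0,0,0,0,0],[0,0,0,0,0,0,0],[0,0,0,0,0,0,0]]' 60 | sed -n 2,4p
python3 -m handwheel '[[0,1,0,0,0,0,0],[0,1,0,0,0,0,0],[0,0,0,0,0,0,0],[0,0,0,0,0,0,0]]' 60 | sed -n 2,4p
```

```text
ee_pos: [0.5329, -0.2078, 0.0473]
tool_rot: [-3.14, 0.001, 0.178]
force: [-0.5, 6.1, -2.9]
ee_pos: [0.533, -0.2093, 0.0472]
tool_rot: [-3.139, 0.001, 0.177]
force: [-0.5, 8.0, -2.9]
```

```bash
python3 -m handwheel '[[0,1,0,0,0,0,0],[0,1,0,0,0,0,0],[0,0,0,0,0,0,0],[0,0,0,0,0,0,0]]' 60 | sed -n 2,4p
python3 -m handwheel '[[0,1,0,0,0,0,0],[0,0.7,0,0,0,0,0],[0,0,0,0,0,0,0],[0,0,0,0,0,0,0]]' 60 | sed -n 2,4p
```

```text
ee_pos: [0.5332, -0.2107, 0.0472]
tool_rot: [-3.138, 0.001, 0.177]
force: [-1.0, 8.8, -2.3]
ee_pos: [0.5333, -0.2118, 0.0471]
tool_rot: [-3.137, 0.002, 0.177]
force: [-0.8, 9.1, -1.5]
```

```bash
python3 -m handwheel '[[0,0.7,0,0,0,0,0],[0,-0.3,1.2,0,0,0,0],[0,-0.4,1.3,0,0,0,0],[0,0,0,0,0,0,0],[0,0,0,0,0,0,0]]' 60 | sed -n 2,4p
```

```text
ee_pos: [0.5332, -0.2115, 0.0444]
tool_rot: [-3.136, 0.002, 0.177]
force: [0.2, 9.1, -2.1]
```

```bash
python3 -m handwheel '[[0,-0.3,1.3,0,0,0,0],[0,-0.3,1.2,0,0,0,0],[0,0,0,0,0,0,0],[0,0,0,0,0,0,0]]' 60 | sed -n 2,4p
python3 -m handwheel '[[0,-0.3,1.3,0,0,0,0],[0,-0.3,1.2,0,0,0,0],[0,0,0,0,0,0,0],[0,0,0,0,0,0,0]]' 60 | sed -n 2,4p
```

```text
ee_pos: [0.5331, -0.2107, 0.042]
tool_rot: [-3.136, 0.002, 0.177]
force: [-1.2, 11.1, -0.6]
ee_pos: [0.533, -0.21, 0.0395]
tool_rot: [-3.136, 0.002, 0.177]
force: [-0.9, 10.9, -0.8]
```

```bash
python3 -m handwheel '[[0,-0.3,1.3,0,0,0,0],[0,-0.3,1.2,0,0,0,0],[0,0,0,0,0,0,0],[0,0,0,0,0,0,0]]' 60 | sed -n 2,4p
python3 -m handwheel '[[0,-0.3,1.3,0,0,0,0],[0,-0.2,1.2,0,0,0,0],[0,0,0,0,0,0,0],[0,0,0,0,0,0,0]]' 60 | sed -n 2,4p
```

```text
ee_pos: [0.5329, -0.2093, 0.037]
tool_rot: [-3.136, 0.002, 0.177]
force: [-1.8, 12.7, -1.0]
ee_pos: [0.5328, -0.2088, 0.0346]
tool_rot: [-3.136, 0.002, 0.177]
force: [-2.4, 12.0, -0.3]
```

```bash
python3 -m handwheel '[[0,-0.3,1,0,0,0,0],[0,-0.2,0.5,0,0,0,0],[0,0,0,0,0,0,0],[0,0,0,0,0,0,0]]' 60 | sed -n 2,4p
python3 -m handwheel '[[0,-0.2,1,0,0,0,0],[0,0,0,0,0,0,0],[0,0,0,0,0,0,0]]' 60 | sed -n 2,4p
```

```text
ee_pos: [0.5328, -0.2085, 0.0332]
tool_rot: [-3.136, 0.002, 0.177]
force: [-1.2, 11.9, 0.4]
ee_pos: [0.5328, -0.2085, 0.0329]
tool_rot: [-3.136, 0.002, 0.177]
force: [-2.4, 13.1, 4.8]
```

```bash
python3 -m handwheel '[[0,-0.7,-0.7,0,0,0,0],[0,-0.7,0,0,0,0,0],[0,-0.6,0,0,0,0,0],[0,0,0,0,0,0,0],[0,0,0,0,0,0,0]]' 60 | sed -n 2,4p
```

```text
ee_pos: [0.5331, -0.2085, 0.0333]
tool_rot: [-3.14, 0.001, 0.178]
force: [-1.9, 7.4, -1.7]
```

```bash
python3 -m handwheel '[[0,-0.7,0,0,0,0,0],[0,-0.7,0,0,0,0,0],[0,0,0,0,0,0,0],[0,0,0,0,0,0,0]]' 60 | sed -n 2,4p
python3 -m handwheel '[[0,0,0.5,0,0,0,0],[0,-0.7,0,0,0,0,0],[0,-0.5,0,0,0,0,0],[0,0,0,0,0,0,0]]' 60 | sed -n 2,4p
```

```text
ee_pos: [0.5332, -0.2081, 0.0334]
tool_rot: [3.141, -0.0, 0.178]
force: [-0.9, 5.1, -0.7]
ee_pos: [0.5332, -0.2079, 0.033]
tool_rot: [3.139, -0.001, 0.178]
force: [-2.6, 1.0, -1.0]
```

```bash
python3 -m handwheel '[[0,0,0,0,0,0,41],[0,0,0,0,0,0,41],[0,0,0,0,0,0,41],[0,0,0,0,0,0,41],[0,0,-8,0,0,0,41],[0,0,-25,0,0,0,41],[0,0,-40,0,0,0,41],[0,-30,-40,0,0,0,41],[0,-30,-30,0,0,0,41],[0,0,0,0,0,0,41]]' 60
python3 - <<'E'
from fit import *
s,P=wcloud('w6')
d=np.array([.178,-.984]);e=np.array([.984,.178])
r=P[...,:2]-[.5296,-.193]; P[...,0]=r@d; P[...,1]=r@e
topmap(P[...,[1,0,2]],s['image'],s['depth'],-.08,.08,-.06,.14,'w6top',2.5)
fits(P,s['depth'],dict(bar=(.005,.03,-.042,.042,.045,.06),lip=(-.015,.003,-.04,.04,.0165,.0215),floorR=(.03,.05,-.04,.04,0,.02),floorL=(.125,.17,-.04,.04,0,.02),wl=(.04,.095,-.052,-.044,.03,.04),table=(-.1,-.04,-.04,.04,-.01,.01)))
E
```

```text
time: 19.98
ee_pos: [0.5271, -0.1513, 0.176]
tool_rot: [3.138, -0.011, 0.18]
force: [1.0, -0.4, 0.0]
grip_width: 0.0351
grip_force: 0.0
bar 991 ang -89.58 ends [[0.0148, 0.0418], [0.0154, -0.0419]] perp [-0.0038  0.0001  0.0054] z [0.0531 0.0549]
lip 897 ang 89.85 ends [[-0.0028, -0.0395], [-0.0025, 0.0396]] perp [-0.0054  0.      0.0052] z [0.0188 0.0204]
floorR 1342 ang 89.52 ends [[0.04, -0.0397], [0.0406, 0.0379]] perp [-0.0093  0.0001  0.0093] z [0.0081 0.0095]
floorL 1936 ang 88.70 ends [[0.149, -0.0393], [0.1508, 0.0396]] perp [-0.0191 -0.0006  0.023 ] z [0.0081 0.0096]
wl 232 ang -0.60 ends [[0.0405, -0.0485], [0.0946, -0.0491]] perp [-0.0023 -0.      0.0011] z [0.0345 0.0362]
table 4385 ang 89.79 ends [[-0.07, -0.0397], [-0.0697, 0.0397]] perp [-0.0283 -0.0001  0.0289] z [0.0009 0.0024]
```

View pics/w6.png

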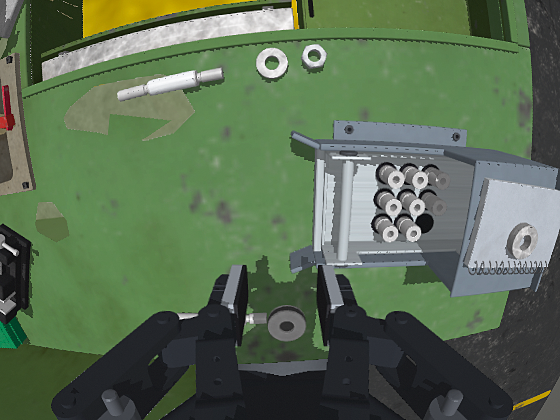

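The tray lies flat behind the lip: its inner floor is at 8.1 mm at both ends, the lip is clear at column 319 and the rear bar is at column 345. The robot is clear of everything, so I'll hand it in.

```bash
python3 -c "
from workcell import env
print(env.sign_off())"
```

```text
the job is handed in; nothing more can be done
None
```

I parked the tray in the bay and handed the job in at about 20 s: it measured flat on the bay's floor behind the lip, with the gripper released and clear. The hand-in returned no verdict.

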